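# Set the drive punch in the sharpening cradle

### The arm

A 7-joint arm with a two-finger parallel gripper is mounted at the origin on the work surface. World frame = base frame: x ahead of the robot, y to its left, z up, the work surface at z = 0. Lengths are in mm, angles in degrees, forces in N, time in s.
With the tool pointing down it reaches from about 425 to 825 mm from the base axis. Payload 3.6 kg.
Tool frame: the origin (TCP) lies on the mounting face of the last link; the fingertips stand 186 mm ahead of it and the grasp point (between the pads) lies 167 mm ahead of it; z points along the fingers, y is the line along which they close (so a half turn about z gives the same grasp; the last joint's range is limited). The gripper opens to 93 mm and grips with 3 to 60 N. Pads are 15 mm wide; open, the fingers measure 128 mm over their backs; the gripper's body (75 mm by 188 mm) begins 65 mm behind the grasp point.
Start: joints at [-73.94, 35.231, -0.722, 81.555, 0.464, 63.22, -2.315], TCP at [196.282, 619.636, 404.74] pointing down, gripper open.
Joint ranges: [-178.69, 178.69], [-17.37, 117.87], [-77.05, 75.6], [15.02, 138.74], [-78.02, 258.01], [0.78, 113.62], [-162.83, 162.83]. Speed limits (degrees/s): [159.86, 159.86, 180, 180, 180, 180, 180].

### API

Orientations are given as [roll, pitch, yaw] about the fixed x, y, z axes, in that order (R = Rz(yaw) Ry(pitch) Rx(roll)).
In Python, from workcell import telemetry, get_image, ctrl gives the robot as it stands. The module is installed in compiled form; this text tells all that it offers.
- The arm moves only by the tool carry_out, never from a script. Its argument "commands" is a list of rows, each a list of 7 numbers: the shift along the tool's x, y, z in cm, then the turn, a rotation vector about the tool's x, y, z in rad, then the finger opening in cm, from 0 to 9.3. In form: [[tx, ty, tz, ax, ay, az, gripper], ...]. A call has 1 to 20 rows; each row shifts and turns the commanded pose from where the row before left it, along the tool's axes as they then stand; what a row does not reach is not made up. A row lasts 1/8 s, in which the tool goes at most 62.5 mm and 10.7 degrees, less where a joint would pass 70% of its speed; a pose out of reach is approached as far as the arm can. A call is refused whole if a number of a shift passes 6.25 or a number of a turn 0.188, either way. A call with a gripper value outside its range is refused whole. The fingers move at their own pace and stop on an object; the grip force is fixed at half the most. Time passes only in rows, so rows that do not move let the fingers close. It gives the time, the measured TCP pose, the force, the opening and the grip force at its end, in the units of the state.
- telemetry.sense(): the state, without advancing time (a new reading comes with each control period).
- get_image(name): name is "scene" or "side" or "wrist"; returns a dict with "image" (480x640x3 uint8, red, green, blue), "mtx" (3x3 intrinsics, pixels), "rvec" (rotation vector, rad) and "tvec" (3), from world to camera coordinates, as OpenCV has them. Camera axes: x right, y down, z forward; pixel columns grow to the right and rows downward; lengths in mm; the calibration is good to about 2 mm. The wrist camera is an equidistant fisheye: a pixel r from the principal point sees the ray r / f radians off the axis. A picture is of the moment at which its call begins. There is no depth.
- ctrl.sign_off(): hands the job in; it is judged then, once.
The state is a dict: "time_s": time; "joints": joint angles; "joint_velocities": joint speeds; "joint_torque": joint torques, N m; "tcp_pos": TCP position; "orientation": TCP orientation; "ft_force": force on the tool from outside, world axes, zero at the start; "moment": the same for the moment, N m; "opening": finger opening in mm; "finger_force": force on a finger pad.
Only numpy, scipy, OpenCV 4.12 (cv2) and the standard library are available. Lean on these libraries where they do the work, as an engineer would, in place of code of your own. Each camera call takes 0.05 s, during which the arm holds its last target. There are 200 camera calls.

### The job

Draw the drive punch (the plain straight rod with the flat end) out of the leaning tool block along its bore, without levering it, and lay it in the two V rests of the sharpening cradle, flat end towards the end stop. Slide it gently along until its flat end bears against the stop, then let go, leaving the other tools in the block and everything else on the bench where they are.

Things in the scene. Friction and masses are not known exactly. Their poses are not given: they have to be found in the camera images.
- punch: Drive punch: plain straight round steel rod, 180 mm long, 16 mm thick, about 0.2 kg; the last 32 mm taper to a 10 mm tip, the other end (butt) is flat. No ball or bulb, unlike its two neighbours. Origin: centre of the tip end; z axis runs from tip to butt. Starts tip down, loose in one of the three bores, 80 mm of its butt end standing out of the mouth. Centre of mass about 97 mm from the tip.
- punch_butt (a point): Centre of the punch's flat butt face, 180 mm from the origin along the punch's z.
- tool_block: Fixed wooden block, about 130 x 160 x 130 mm high, with three 20 x 20 mm bores 100 mm deep, at y = -48, 0, +48 mm, leaning 0.576 rad (33 deg) from vertical towards its +x (roughly away from the robot); 48 mm thick across the lean. One tool in each bore, in any order. Origin: centre of underside, z up.
- bore_mid (a point): Mouth of the middle bore, 117 mm above the table; axes are parallel to the block's own (x ahead, z up).
- awl: Awl in another bore of the block, 162 mm long, ending in a pear-shaped wooden handle up to 26 mm wide. Origin at its foot, z along the shaft. Leave it in place.
- slicker: Wooden edge slicker in another bore, 181 mm long, 16 mm thick, ending in a 26 mm ball. Origin at its foot, z along the shaft. Leave it in place.
- cradle: Fixed cradle: base plate 200 (x) x 70 x 12 mm; two 90 degree V rests, 8 mm thick, at x = -35 and +70 mm, open upwards, 40 mm wide at the top edges (69 mm up); stop plate 44 mm wide, 82 mm high at the +x end (roughly away from the robot). The punch lies level along x, axis 60 mm above the table, butt to +x. Free space between the rests. Origin: centre of underside, z up.
- cradle_stop (a point): Point on the near face of the stop plate where the centre of the butt comes to bear: 85 mm ahead of the cradle's origin and 60 mm above the table; axes parallel to the cradle's.
- hammer: Hammer, 260 mm, lying at the back of the bench. Bystander: leave it where it is.
- dish: Shallow round ceramic dish, 120 mm wide, 28 mm high, at the back. Bystander: leave it where it is.
- wax: Block of wax 60 x 35 x 22 mm, lying between block and cradle. Bystander: leave it where it is.
- stone: Round burnishing stone, 54 mm wide, 25 mm high, lying between block and cradle, nearer the robot. Bystander: leave it where it is.
- fence_board: Flat board 60 x 240 x 12 mm, lying out at the right. Bystander: leave it where it is.
- driver: Screwdriver, 190 mm, lying at the right. Bystander: leave it where it is.
Things that resemble listed ones, but are neither listed nor needed, are in the scene too. Leave any pink look-alike of the cradle alone.

How it is judged (in metres and radians):
On the way:
1. the punch is drawn clear of the block and held in the gripper (z of punch in the frame of bore_mid above 0.005 m and contact force between the fingers and punch above 1 N), for 0.1 s.
At the end, for the whole second after the job is handed in: The punch lies at rest and released in both V rests, its axis within 0.06 rad of the cradle's x, the centre of its butt within 2.5 mm of the stop face and within 4 mm sideways and in height of the stop point. The awl and the slicker are still in their bores, within 20 mm of where they stood (x of punch_butt in the frame of cradle_stop between -0.0025 and 0.003 m and y of punch_butt in the frame of cradle_stop between -0.004 and 0.004 m and z of punch_butt in the frame of cradle_stop between -0.004 and 0.004 m and angle between the z axis of punch and the x axis of cradle, either way round below 0.06 rad and linear speed of punch below 0.01 m/s and distance of each of awl, slicker from where it was at the start of the episode below 0.02 m); the robot touches nothing.
It fails at once if the punch is knocked, dropped or pressed hard (over 40 N) on the cradle (contact force between punch and cradle above 40 N).
It fails at once if the punch is levered in its bore (over 40 N on the block) (contact force between punch and tool_block above 40 N).
It fails at once if the awl or the slicker is moved more than 20 mm (distance of any of awl, slicker from where it was at the start of the episode above 0.02 m).
It fails at once if another thing on the bench is pushed more than 40 mm (distance of any of hammer, dish, wax, stone, fence_board, driver from where it was at the start of the episode above 0.04 m).
It also fails if it takes over 51 s, if anything falls off the work surface, if the arm or the gripper's body presses on something with over 40 N, if the wrist force passes 120 N, or if a joint passes its speed limit or range.

## Working session

There is one attempt and no reset: what is moved stays moved. The work goes in short steps, Python scripts to look and compute and a tool call to move; the robot and the scene stay as the last step left them, time stands still between calls to the robot, and variables do not carry over. Pictures are saved under pics/ and viewed, at most 10 in all, crops included, and the job is handed in when it is done.

Besides the shell and the picture viewer there is one more tool, called after "Request:" by a JSON object that holds its "fn" and its "kwargs", one argument or row to a line. carry_out: Moves the arm, as the interface text tells. Its arguments: {"type":"object","properties":{"commands":{"type":"array","items":{"type":"array","items":{"type":"number"}}}},"required":["commands"]}

```bash
mkdir -p pics
python3 - <<'E'
from workcell import telemetry, get_image
import cv2,pickle,numpy as np
print(telemetry.sense())
for n in ["scene","side"]:
    d=get_image(n); pickle.dump(d,open(n+".pkl","wb"))
    cv2.imwrite(f"pics/{n}1.png",d["image"][:,:,::-1]); 
    R=cv2.Rodrigues(np.array(d["rvec"],float))[0]; print(n,-R.T@np.array(d["tvec"]).ravel(),d["mtx"])
E
```

```text
{'time_s': 0.0, 'joints': array([-73.94030058,  35.28866712,  -0.72192828,  81.63961646,
         0.46666272,  63.21970455,  -2.31507846]), 'joint_velocities': array([ 0.05474726, -0.04238085, -0.10442264, -0.07652266,  0.06503605,
        0.09493171,  0.00789374]), 'joint_torque': array([-9.27296742e-05, -4.58943594e+01,  2.09472631e-01, -1.65741169e+01,
       -6.09196792e-02,  2.07820244e-02,  2.49081650e-04]), 'tcp_pos': array([196.2052389 , 619.35180341, 403.59711176]), 'orientation': array([-1.79855007e+02,  4.88728399e-03,  1.62425838e+02]), 'ft_force': array([-0.59610856, -0.00563582, -0.39687926]), 'moment': array([ 0.00086533, -0.00413726, -0.00345319]), 'finger_force': 0.0, 'opening': 93.1292932104811}
scene [ 1319.53407202 -1107.65059438  1299.88562125] [[576.84190046   0.         313.88783054]
 [  0.         576.84190046 246.80144299]
 [  0.           0.           1.        ]]
side [-183.69077679 -667.61218408 1206.4564026 ] [[594.03352543   0.         322.74196645]
 [  0.         594.03352543 242.27032024]
 [  0.           0.           1.        ]]
```

View pics/scene1.png

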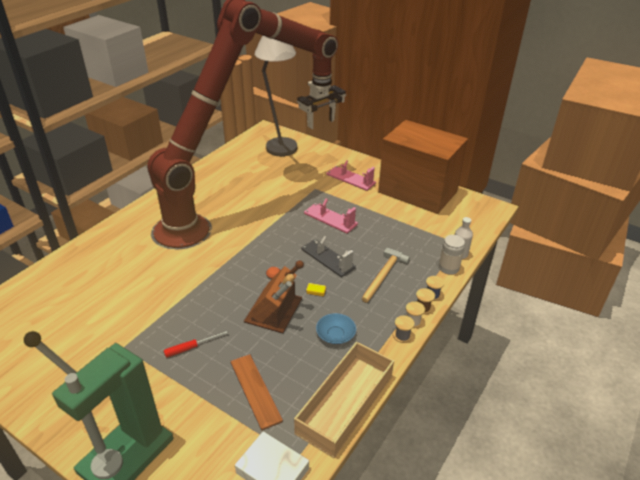

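View pics/side1.png

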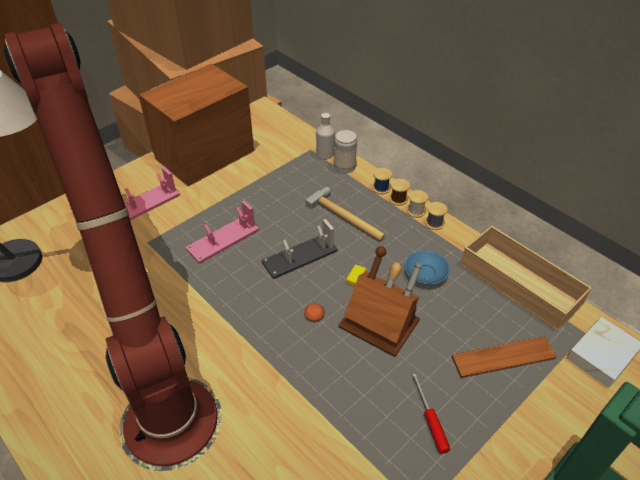

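Both views show the leaning block with three tools. In the side view they are a dark ball at (380,252), a pear-shaped handle at (395,268) and a plain grey rod at (416,272). The black cradle is at (300,250) with its stop at (327,232), and there are two pink look-alikes. The candidates for the punch are the slicker (ball), the awl (pear) and the grey rod, and I choose the rod. Next I'll check it close up.

Run:
```python
import cv2,pickle,numpy as np
a=pickle.load(open("side.pkl","rb"))["image"][215:355,255:455,::-1]
b=pickle.load(open("scene.pkl","rb"))["image"][230:335,235:365,::-1]
cv2.imwrite("pics/c_side.png",cv2.resize(a,(800,560),interpolation=cv2.INTER_CUBIC))
cv2.imwrite("pics/c_scene.png",cv2.resize(b,None,fx=5.5,fy=5.5,interpolation=cv2.INTER_CUBIC))
```

```text
(no output)
```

View pics/c_side.png

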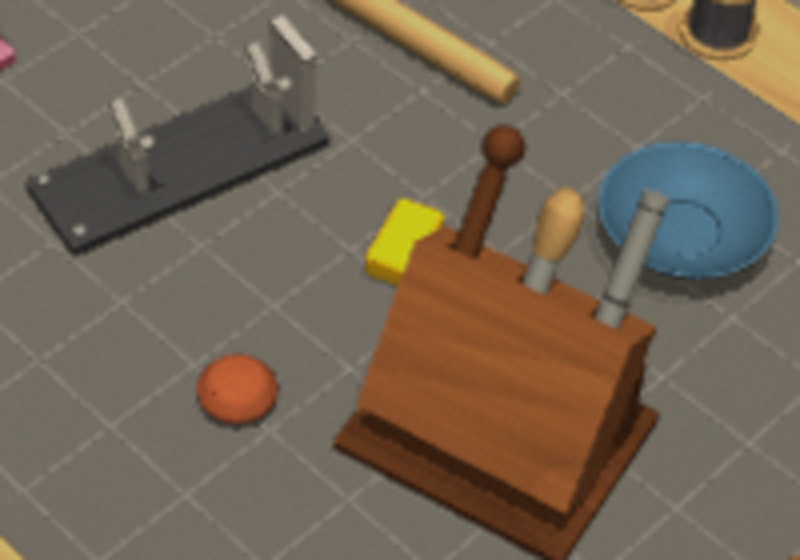

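View pics/c_scene.png

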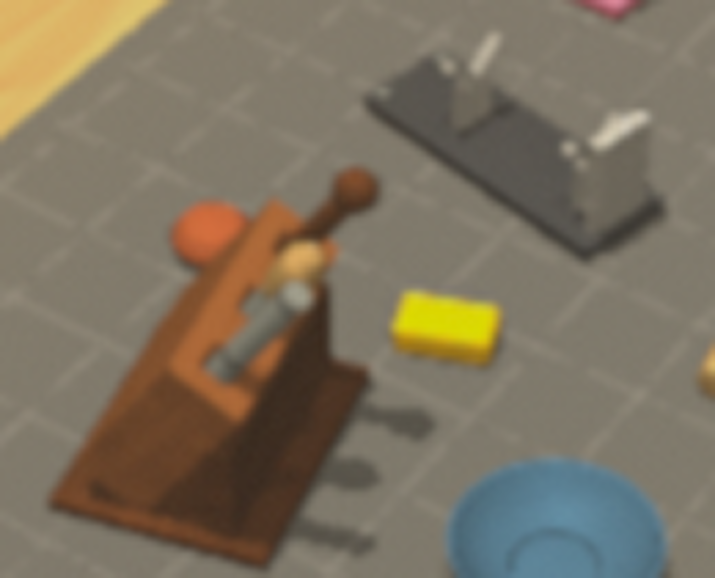

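Close-up: the plain grey rod with the flat end is the punch, in the right-hand bore (y = -48). Its butt is at crop pixel (652,198) in the side view and (299,297) in the scene view. The awl is in the middle and the slicker on the left. Now I'll fit the block and cradle poses.

```bash
cat > h.py <<'E'
import cv2,pickle,numpy as np
from scipy.optimize import least_squares
S=lambda n:pickle.load(open(n+".pkl","rb"))
cams={n:S(n) for n in("side","scene")}
def proj(n,P):
    d=cams[n];return cv2.projectPoints(np.array(P,float).reshape(-1,3),np.array(d["rvec"]),np.array(d["tvec"]),d["mtx"],None)[0].reshape(-1,2)
def px(n,u):
    u=np.array(u,float);return (u+.5)/4-.5+[255,215] if n=="side" else (u+.5)/5.5-.5+[235,230]
s,c=np.sin(.576),np.cos(.576)
def place(p,P):
    x,y,w=p[:3];P=np.array(P,float);R=np.array([[np.cos(w),-np.sin(w),0],[np.sin(w),np.cos(w),0],[0,0,1]])
    return P@R.T+[x,y,0]
E
cat > fit.py <<'E'
from h import *
cr={"side":[((-100,35,12),(29,182)),((-100,-35,12),(75,241)),((100,-35,12),(326,134)),((-35,20,69),(120,101)),((-35,-20,69),(147,142)),((70,20,69),(255,46)),((70,-20,69),(284,84))],
 "scene":[((-100,-35,12),(370,99)),((-100,35,12),(435,57)),((100,35,12),(662,204)),((100,-35,12),(588,247)),((85,-22,82),(597,142)),((-35,-20,69),(447,65)),((-35,20,69),(491,38)),((70,-20,69),(570,150))]}
T=lambda l,y,e=0:(l*s+e*c,y,117+l*c-e*s)
bl={"side":[(T(80,-48),(652,198)),(T(0,-48),(609,318)),(T(68,48),(503,146)),(T(49,0),(558,213))],
 "scene":[(T(80,-48),(299,296)),(T(0,-48),(222,368)),(T(68,48),(355,188)),(T(0,-48,0),(222,368))]}
for nm,D,g in(("cradle",cr,(550,250,0)),("mouth",bl,(550,0,0))):
    f=lambda p:np.concatenate([(proj(n,place(p,[a for a,_ in D[n]]))-px(n,[b for _,b in D[n]])).ravel() for n in D])
    r=least_squares(f,g,loss="soft_l1");print(nm,r.x.round(3),np.degrees(r.x[2]).round(2));print(f(r.x).reshape(-1,2).round(1).tolist())
    if nm=="mouth":print("butt",place(r.x,[T(80,-48)]),"mouthP",place(r.x,[T(0,-48)]))
E
python3 fit.py
```

```text
cradle [ 5.26671e+02  1.67144e+02 -2.08000e-01] -11.92
[[-0.3, -0.7], [0.5, 1.5], [1.9, -0.4], [-0.1, -0.6], [0.5, -1.4], [0.0, -1.2], [0.5, -1.7], [-2.6, -0.4], [0.0, -1.4], [0.1, -1.1], [-0.9, 0.8], [-2.3, -0.1], [-0.3, -0.2], [0.0, -0.4], [-0.4, -1.0]]
mouth [ 5.50559e+02 -1.24862e+02  2.53000e-01] 14.49
[[1.0, -1.5], [0.1, -0.7], [-0.2, -0.2], [1.5, -1.5], [-1.0, -0.8], [-0.5, -0.6], [-1.3, -0.2], [-0.5, -0.6]]
butt [[ 604.75959264 -160.42863107  184.09184385]] mouthP [[ 562.572571   -171.33457871  117.        ]]
```

Both fits agree with the given sizes, with residuals of about 1 px. I'll grasp the punch about 32 mm above the mouth with the tool tilted 25° forward. First I need a helper to work out the rows.

```bash
cat > mv.py <<'E'
import numpy as np,sys
from scipy.spatial.transform import Rotation as Ro,Slerp
from workcell import telemetry
def cur():
    t=telemetry.sense();return np.array(t["tcp_pos"]),Ro.from_euler("xyz",t["orientation"],degrees=True)
def rows(p0,R0,p1,R1,N,grip,ease=False):
    out=[];p,R=np.array(p0,float),R0
    sl=Slerp([0,1],Ro.concatenate([R0,R1]))
    for k in range(1,N+1):
        u=k/N
        if ease:u=u*u*(3-2*u)
        q=p0+(np.array(p1)-p0)*u
        d=np.round(R.inv().apply(q-p)/10,2);w=np.round((R.inv()*sl(u)).as_rotvec(),3)
        out.append([float(v) for v in d]+[float(v) for v in w]+[grip]);p=p+R.apply(d*10);R=R*Ro.from_rotvec(w)
    print(str(out).replace(" ",""),"end",p.round(1),R.as_euler("xyz",degrees=True).round(1));return p,R
E
python3 - <<'E'
from mv import *
p,R=cur()
a=Ro.from_euler("xyz",[180,0,90],degrees=True)
p,R=rows(p,R,[510,150,430],a,14,3.0,1)
b=Ro.from_euler("xyz",[180,-25,14.5],degrees=True)
rows(p,R,[462,-197,404],b,14,3.0,1)
E
```

```text
[[-0.64,-0.51,-0.04,-0.0,0.0,0.018,3.0],[-1.83,-1.41,-0.1,-0.0,0.0,0.052,3.0],[-2.91,-2.01,-0.16,-0.0,0.0,0.079,3.0],[-3.92,-2.28,-0.2,-0.0,0.0,0.102,3.0],[-4.8,-2.16,-0.24,-0.001,0.001,0.118,3.0],[-5.49,-1.74,-0.27,0.0,-0.0,0.129,3.0],[-5.92,-1.06,-0.28,-0.0,-0.0,0.134,3.0],[-6.0,-0.25,-0.28,-0.0,-0.0,0.135,3.0],[-5.74,0.53,-0.26,-0.0,0.0,0.129,3.0],[-5.14,1.15,-0.25,-0.001,0.0,0.117,3.0],[-4.27,1.5,-0.21,0.0,0.0,0.102,3.0],[-3.2,1.51,-0.16,0.0,0.0,0.079,3.0],[-2.0,1.14,-0.11,0.0,0.001,0.052,3.0],[-0.69,0.45,-0.04,0.0,-0.0,0.018,3.0]] end [510. 150. 430.] [180.  -0.  90.]
[[-0.51,-0.07,0.04,-0.004,0.005,0.019,3.0],[-1.42,-0.17,0.1,-0.012,0.016,0.053,3.0],[-2.19,-0.15,0.11,-0.018,0.023,0.081,3.0],[-2.82,0.04,0.08,-0.023,0.029,0.104,3.0],[-3.25,0.39,-0.0,-0.027,0.035,0.121,3.0],[-3.48,0.85,-0.11,-0.029,0.038,0.132,3.0],[-3.48,1.36,-0.21,-0.031,0.039,0.138,3.0],[-3.24,1.83,-0.29,-0.03,0.04,0.138,3.0],[-2.83,2.17,-0.34,-0.03,0.038,0.132,3.0],[-2.29,2.33,-0.35,-0.027,0.034,0.121,3.0],[-1.7,2.22,-0.29,-0.023,0.03,0.104,3.0],[-1.13,1.87,-0.23,-0.018,0.023,0.081,3.0],[-0.64,1.28,-0.14,-0.011,0.015,0.053,3.0],[-0.2,0.47,-0.05,-0.005,0.005,0.018,3.0]] end [ 462. -197.  404.] [180.  -25.   14.5]
```

Request:
{"fn": "carry_out", "kwargs": {
  "commands": [
    [-0.64,-0.51,-0.04,0,0,0.018,3.0],
    [-1.83,-1.41,-0.1,0,0,0.052,3.0],
    [-2.91,-2.01,-0.16,0,0,0.079,3.0],
    [-3.92,-2.28,-0.2,0,0,0.102,3.0],
    [-4.8,-2.16,-0.24,0,0,0.118,3.0],
    [-5.49,-1.74,-0.27,0,0,0.129,3.0],
    [-5.92,-1.06,-0.28,0,0,0.134,3.0],
    [-6.0,-0.25,-0.28,0,0,0.135,3.0],
    [-5.74,0.53,-0.26,0,0,0.129,3.0],
    [-5.14,1.15,-0.25,0,0,0.117,3.0],
    [-4.27,1.5,-0.21,0,0,0.102,3.0],
    [-3.2,1.51,-0.16,0,0,0.079,3.0],
    [-2.0,1.14,-0.11,0,0,0.052,3.0],
    [-0.69,0.45,-0.04,0,0,0.018,3.0]
  ]
}}

```text
time_s: 1.85
tcp_pos: [510.4, 149.1, 430.8]
orientation: [-180.0, 0.0, 89.9]
ft_force: [-1.1, 1.1, 0.1]
opening: 30.1
finger_force: 0.0
```

Request:
{"fn": "carry_out", "kwargs": {
  "commands": [
    [-0.51,-0.07,0.04,-0.004,0.005,0.019,3.0],
    [-1.42,-0.17,0.1,-0.012,0.016,0.053,3.0],
    [-2.19,-0.15,0.11,-0.018,0.023,0.081,3.0],
    [-2.82,0.04,0.08,-0.023,0.029,0.104,3.0],
    [-3.25,0.39,0,-0.027,0.035,0.121,3.0],
    [-3.48,0.85,-0.11,-0.029,0.038,0.132,3.0],
    [-3.48,1.36,-0.21,-0.031,0.039,0.138,3.0],
    [-3.24,1.83,-0.29,-0.03,0.04,0.138,3.0],
    [-2.83,2.17,-0.34,-0.03,0.038,0.132,3.0],
    [-2.29,2.33,-0.35,-0.027,0.034,0.121,3.0],
    [-1.7,2.22,-0.29,-0.023,0.03,0.104,3.0],
    [-1.13,1.87,-0.23,-0.018,0.023,0.081,3.0],
    [-0.64,1.28,-0.14,-0.011,0.015,0.053,3.0],
    [-0.2,0.47,-0.05,-0.005,0.005,0.018,3.0],
    [0,0,0,0,0,0,3],
    [0,0,0,0,0,0,3]
  ]
}}

```text
time_s: 3.85
tcp_pos: [462.3, -195.8, 404.8]
orientation: [180.0, -25.0, 14.7]
ft_force: [-0.5, -0.1, -0.5]
opening: 29.8
finger_force: 0.0
```

Run:
```python
from workcell import telemetry, get_image
import cv2,pickle,numpy as np
t=telemetry.sense();print(t["joints"].round(1),t["tcp_pos"],t["orientation"],t["opening"])
d=get_image("wrist"); pickle.dump(d,open("wrist1.pkl","wb"))
cv2.imwrite("pics/wrist1.png",d["image"][:,:,::-1]);print(d["mtx"])
```

```text
[  1.5  21.5  31.6 113.4 -48.2  39.2  -9.9] [ 462.32758979 -195.84769051  404.81000189] [179.96659975 -24.9670511   14.65190053] 29.77725879600484
[[371.64829954   0.         320.34856452]
 [  0.         371.64829954 242.40502833]
 [  0.           0.           1.        ]]
```

View pics/wrist1.png

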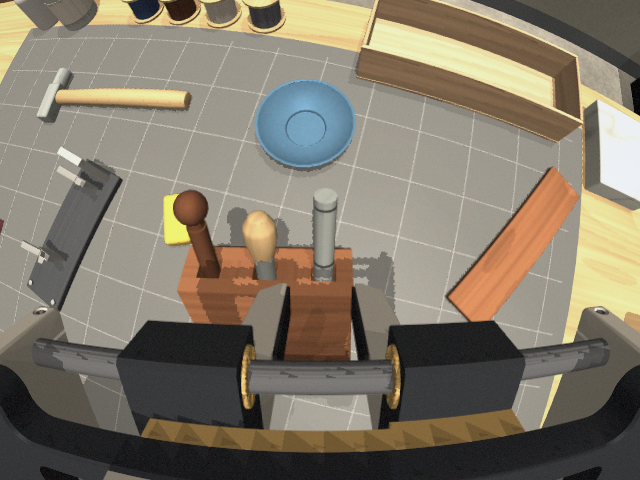

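The wrist view shows the block with the punch: butt near (325,195), mouth near (323,277), awl (261,237), ball (190,209). The cradle is at (75,230). Refining with this view.

```bash
cat > fit2.py <<'E'
from h import *
import fit
W=S("wrist1")
def pw(P):
    P=np.array(P,float).reshape(-1,1,3);return cv2.fisheye.projectPoints(P,np.array(W["rvec"],float).reshape(3,1),np.array(W["tvec"],float).reshape(3,1),W["mtx"],np.zeros(4))[0].reshape(-1,2)
wb=[(fit.T(80,-48),(325.5,196)),(fit.T(0,-48),(323,277)),(fit.T(68,48),(190.5,209)),(fit.T(47,0),(260.5,236))]
wc=[((-100,-35,12),(55,305)),((-100,35,12),(29,284)),((100,-35,12),(120,179)),((-35,20,69),(23,245)),((-35,-20,69),(46,260))]
for nm,D,w,g in(("cradle",fit.cr,wc,(527,167,-.2)),("mouth",fit.bl,wb,(550,-125,.25))):
    f0=lambda p:np.concatenate([(proj(n,place(p,[a for a,_ in D[n]]))-px(n,[b for _,b in D[n]])).ravel() for n in D])
    fw=lambda p:(pw(place(p,[a for a,_ in w]))-[b for _,b in w]).ravel()
    for lab,f in(("wrist",fw),("all",lambda p:np.r_[f0(p),2*fw(p)])):
        r=least_squares(f,g,loss="soft_l1");print(nm,lab,r.x.round(3),np.degrees(r.x[2]).round(2),fw(r.x).round(1))
        if nm=="mouth":print("butt",place(r.x,[fit.T(80,-48)]).round(1),"mouthP",place(r.x,[fit.T(0,-48)]).round(1))
E
python3 fit2.py | tail -6
```

```text
cradle wrist [ 5.25228e+02  1.62597e+02 -2.43000e-01] -13.93 [ 1.2  7.3 -2.3  0.8  2.6 -0.2 -0.2 -1.5 -5.8 -0.4]
cradle all [ 5.25005e+02  1.64880e+02 -2.31000e-01] -13.24 [ 0.7  7.1 -3.   1.1  0.7 -1.1 -1.3 -1.5 -6.8 -0.8]
mouth wrist [ 5.47581e+02 -1.26827e+02  2.09000e-01] 11.97 [ 1.1  5.9 -0.1 -2.3  0.2  0.9 -1.6 -3.1]
butt [[ 600.2 -164.7  184.1]] mouthP [[ 557.5 -173.8  117. ]]
mouth all [ 5.48885e+02 -1.26743e+02  2.25000e-01] 12.9 [ 0.4  2.8  0.2 -4.8 -0.3  0.2 -1.8 -4.9]
butt [[ 602.1 -163.8  184.1]] mouthP [[ 559.6 -173.5  117. ]]
```

Run:
```python
import cv2,pickle
a=pickle.load(open("wrist1.pkl","rb"))["image"]
x=cv2.resize(a[135:320,20:130,::-1],None,fx=3.2,fy=3.2,interpolation=cv2.INTER_CUBIC)
y=cv2.resize(a[180:310,165:365,::-1],(443,288),interpolation=cv2.INTER_CUBIC)
y=cv2.copyMakeBorder(y,0,592-288,0,0,cv2.BORDER_CONSTANT)
cv2.imwrite("pics/c_wrist.png",cv2.hconcat([x,y]));print(x.shape,y.shape)
```

```text
(592, 352, 3) (592, 443, 3)
```

View pics/c_wrist.png

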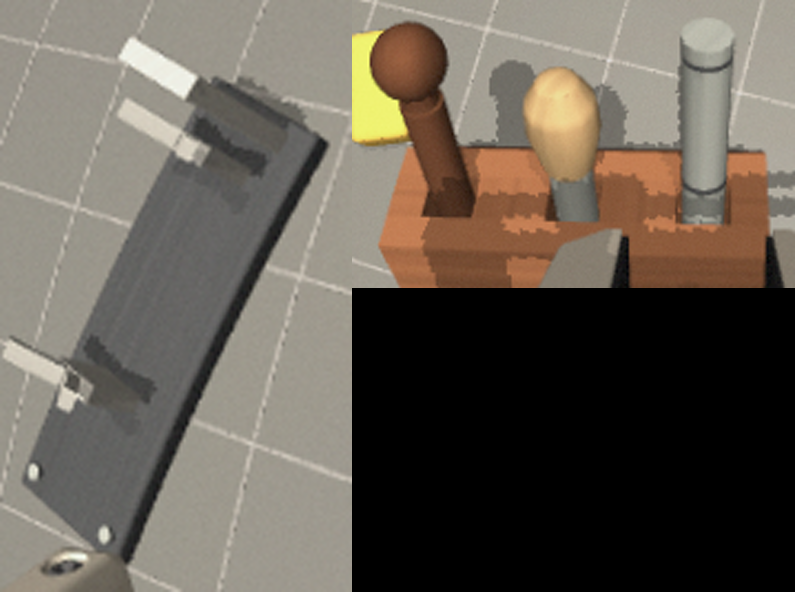

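```bash
cat > fit3.py <<'E'
from fit2 import *
T=fit.T
wc=[((-100,35,12),(26.9,285.3)),((-100,-35,12),(58.1,307.8)),((100,-35,12),(121.9,178.7)),((85,22,82),(57.5,153.1)),((85,-22,82),(78.8,165.6)),((70,20,69),(58.1,168.7)),((70,-20,69),(84.7,182.5)),((-35,20,69),(21.6,243.7))]
def wb(h):return [(T(0,-48),(323.7,273.4)),(T(0,48),(208.8,271.6)),(T(0,h,24),(192.1,247.7)),(T(0,-h,24),(352.4,248.6)),(T(0,h,-24),(179,290.6)),(T(0,-h,-24),(351.5,295))]
print("---");np.set_printoptions(suppress=True)
def go(nm,w,D,g):
    fw=lambda p:(pw(place(p,[a for a,_ in w(p)]))-[b for _,b in w(p)]).ravel()
    f0=lambda p:np.concatenate([(proj(n,place(p,[a for a,_ in D[n]]))-px(n,[b for _,b in D[n]])).ravel() for n in D])
    for lab,f in(("wrist",fw),("all",lambda p:np.r_[f0(p),2*fw(p)])):
        r=least_squares(f,g,loss="soft_l1");print(nm,lab,r.x.round(3),np.degrees(r.x[2]).round(2),fw(r.x).round(1))
    return r.x
go("cradle",lambda p:wc,fit.cr,(527,167,-.2))
p=go("mouth",lambda p:wb(p[3]),fit.bl,(550,-125,.25,72))
print("mouthP",place(p,[T(0,-48)]),"e-offset probes of butt:")
# rod: e-offset at mouth/butt seen in wrist
for e in(0,2,4,6,8):print(e,pw(place(p,[T(80,-48,e),T(80,-50,e)])).round(1).tolist(),proj("side",place(p,[T(80,-48,e)])).round(1),proj("scene",place(p,[T(80,-48,e)])).round(1))
print("obs",[325.7,197.2],px("side",(652,198)),px("scene",(299,296)))
E
python3 fit3.py | sed '1,/---/d'
```

```text
cradle wrist [525.159 163.59   -0.227] -13.03 [-0.2  0.2 -1.5  4.6 -0.5 -0.9  0.6  0.2  0.5  1.   1.  -0.5 -6.6 -1.8
  0.8  0.1]
cradle all [525.268 164.252  -0.225] -12.87 [-0.4  0.2 -1.7  4.4 -1.  -1.2  0.2 -0.   0.1  0.7  0.6 -0.7 -7.  -2.1
  0.5 -0.1]
mouth wrist [ 548.774 -127.225    0.246   70.196] 14.11 [ 0.1 -2.1  0.9 -2.2 -0.5 -0.2 -2.8  0.6  0.   1.3  0.6  0.9]
mouth all [ 548.908 -127.026    0.249   70.026] 14.25 [-0.1 -2.5  0.7 -2.3 -0.5 -0.2 -3.2  0.2  0.1  1.3  0.3  0.5]
mouthP [[ 560.72008035 -173.54996029  117.        ]] e-offset probes of butt:
0 [[324.8, 197.2], [327.9, 197.2]] [[418.9 263.6]] [[286.9 282.8]]
2 [[324.8, 195.2], [327.8, 195.2]] [[419.2 263.5]] [[287.5 283.2]]
4 [[324.8, 193.2], [327.8, 193.2]] [[419.4 263.3]] [[288.  283.6]]
6 [[324.8, 191.3], [327.8, 191.3]] [[419.7 263.2]] [[288.6 284.1]]
8 [[324.8, 189.4], [327.8, 189.4]] [[419.9 263.1]] [[289.2 284.5]]
obs [325.7, 197.2] [417.625 264.125] [288.95454545 283.40909091]
```

Run:
```python
from mv import *
p,R=cur()
b=Ro.from_euler("xyz",[180,-25,14.2],degrees=True)
rows(p,R,[510,-186.8,294.7],b,12,2.8,1)
```

```text
[[-0.01,0.01,0.24,-0.0,0.0,0.0,2.8],[-0.01,0.01,0.65,-0.0,0.0,0.001,2.8],[-0.02,0.03,0.99,-0.0,0.0,0.0,2.8],[-0.03,0.03,1.24,-0.001,0.0,0.001,2.8],[-0.03,0.04,1.4,0.0,0.0,0.001,2.8],[-0.03,0.04,1.49,-0.0,0.0,0.001,2.8],[-0.03,0.03,1.49,-0.001,0.0,0.0,2.8],[-0.03,0.04,1.41,0.0,0.0,0.001,2.8],[-0.03,0.03,1.24,-0.0,0.0,0.001,2.8],[-0.02,0.02,0.98,-0.0,0.001,0.001,2.8],[-0.01,0.02,0.66,-0.001,-0.0,-0.0,2.8],[-0.01,0.0,0.24,0.0,-0.0,0.0,2.8]] end [ 510.  -186.8  294.7] [180.  -25.   14.2]
```

Request:
{"fn": "carry_out", "kwargs": {
  "commands": [
    [-0.01,0.01,0.24,0,0,0,2.8],
    [-0.01,0.01,0.65,0,0,0.001,2.8],
    [-0.02,0.03,1.0,0,0,0,2.8],
    [-0.03,0.03,1.25,0,0,0.001,2.8],
    [-0.03,0.04,1.4,0,0,0.001,2.8],
    [-0.03,0.04,1.0,0,0,0.001,2.8],
    [-0.03,0.03,0.5,0,0,0.001,2.8],
    [0,0,0,0,0,0,2.8]
  ]
}}

```text
time_s: 4.9
tcp_pos: [485.8, -192.7, 349.1]
orientation: [-179.9, -24.9, 14.2]
ft_force: [-0.1, 0.2, -0.2]
opening: 27.8
finger_force: 0.0
```

Run:
```python
from workcell import telemetry, get_image
import cv2,pickle,numpy as np
t=telemetry.sense();print(t["joints"].round(1),t["tcp_pos"],t["orientation"],t["opening"])
d=get_image("wrist"); pickle.dump(d,open("wrist2.pkl","wb"))
cv2.imwrite("pics/wrist2.png",d["image"][:,:,::-1])
```

```text
[  4.7  27.3  26.3 114.6 -56.8  33.8  -2.6] [ 485.84291151 -192.72952858  349.08201027] [-179.91722345  -24.93807236   14.2089713 ] 27.778001011051888
```

View pics/wrist2.png

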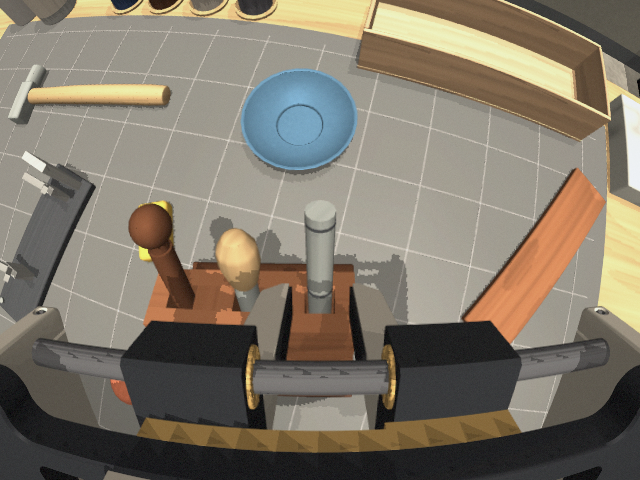

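The rod sits centred between the fingers (rod x≈320, gap 291–352), and the awl at (238,258) is clear of the left finger. Continuing to the grasp.

Run:
```python
from mv import *
p,R=cur()
b=Ro.from_euler("xyz",[180,-25,14.2],degrees=True)
d=R.inv().apply(np.array([510,-186.8,294.7])-p);print(d,(R.inv()*b).as_rotvec())
```

```text
[-0.49995916  0.14443637 60.18113434] [-0.00101628  0.00052737  0.0001938 ]
```

Request:
{"fn": "carry_out", "kwargs": {
  "commands": [
    [0,0,0.5,0,0,0,2.8],
    [0,0,0.9,0,0,0,2.8],
    [0,0,0.9,0,0,0,2.8],
    [-0.02,0,0.9,0,0,0,2.8],
    [-0.02,0.01,0.9,0,0,0,2.8],
    [0,0,0.8,0,0,0,2.8],
    [0,0,0.7,0,0,0,2.8],
    [0,0,0.4,0,0,0,2.8],
    [0,0,0,0,0,0,2.8]
  ]
}}

```text
time_s: 6.08
tcp_pos: [510.0, -186.5, 294.6]
orientation: [-179.9, -25.0, 14.2]
ft_force: [0.2, -0.8, -0.1]
opening: 28.2
finger_force: 0.0
```

Run:
```python
from workcell import telemetry
t=telemetry.sense();print(t["joints"].round(1),t["tcp_pos"],t["orientation"],t["opening"],t["ft_force"])
```

```text
[  7.6  33.1  20.4 114.7 -65.6  28.5   4.9] [ 510.04291755 -186.5350536   294.63913407] [-179.91992839  -24.9517284    14.22027904] 28.165163376101926 [ 0.24506934 -0.77911779 -0.1052472 ]
```

Request:
{"fn": "carry_out", "kwargs": {
  "commands": [
    [0,0,0,0,0,0,2.2],
    [0,0,0,0,0,0,1.9],
    [0,0,0,0,0,0,1.7],
    [0,0,0,0,0,0,1.5]
  ]
}}

```text
time_s: 6.58
tcp_pos: [510.0, -186.5, 295.0]
orientation: [-179.9, -25.0, 14.2]
ft_force: [-0.1, -0.1, 0.4]
opening: 15.6
finger_force: 11.5
```

Request:
{"fn": "carry_out", "kwargs": {
  "commands": [
    [0,0,0,0,0,0,1.2],
    [0,0,0,0,0,0,1.0],
    [0,0,0,0,0,0,1.0]
  ]
}}

```text
time_s: 6.95
tcp_pos: [510.0, -186.5, 295.0]
orientation: [-179.9, -25.0, 14.2]
ft_force: [-0.7, 0.7, 1.2]
opening: 15.1
finger_force: 30.0
```

Request:
{"fn": "carry_out", "kwargs": {
  "commands": [
    [0.17,0,-0.106,0,0,0,1.0],
    [0.34,0,-0.212,0,0,0,1.0],
    [0.34,0,-0.212,0,0,0,1.0],
    [0.34,0,-0.212,0,0,0,1.0]
  ]
}}

```text
time_s: 7.45
tcp_pos: [517.5, -184.6, 306.7]
orientation: [-179.9, -24.9, 14.2]
ft_force: [-1.1, -0.5, -0.7]
opening: 15.2
finger_force: 30.0
```

Run:
```python
from workcell import telemetry
t=telemetry.sense();print(t["joints"].round(1),t["tcp_pos"],t["ft_force"],t["moment"])
```

```text
[  5.8  32.6  22.3 113.2 -62.9  30.1   1.3] [ 517.48642885 -184.6368958   306.71556311] [-1.05654189 -0.51145469 -0.73584355] [-0.15940909  0.75898032  0.0341797 ]
```

Request:
{"fn": "carry_out", "kwargs": {
  "commands": [
    [0.51,0,-0.318,0,0,0,1.0],
    [0.51,0,-0.318,0,0,0,1.0],
    [0.51,0,-0.318,0,0,0,1.0],
    [0.51,0,-0.318,0,0,0,1.0],
    [0.51,0,-0.318,0,0,0,1.0],
    [0.51,0,-0.318,0,0,0,1.0]
  ]
}}

```text
time_s: 8.2
tcp_pos: [536.7, -179.8, 337.2]
orientation: [-179.9, -25.0, 14.2]
ft_force: [-0.6, -0.6, -1.4]
opening: 15.3
finger_force: 30.0
```

Request:
{"fn": "carry_out", "kwargs": {
  "commands": [
    [0.59,0,-0.37,0,0,0,1.0],
    [0.68,0,-0.424,0,0,0,1.0],
    [0.68,0,-0.424,0,0,0,1.0],
    [0.68,0,-0.424,0,0,0,1.0],
    [0.68,0,-0.424,0,0,0,1.0],
    [0.68,0,-0.424,0,0,0,1.0],
    [0.68,0,-0.424,0,0,0,1.0],
    [0.68,0,-0.424,0,0,0,1.0],
    [0.68,0,-0.424,0,0,0,1.0],
    [0.68,0,-0.424,0,0,0,1.0],
    [0.5,0,-0.31,0,0,0,1.0],
    [0,0,0,0,0,0,1.0]
  ]
}}

```text
time_s: 9.7
tcp_pos: [581.8, -168.4, 408.4]
orientation: [-180.0, -25.0, 14.3]
ft_force: [-0.9, 0.3, -1.4]
opening: 15.3
finger_force: 30.0
```

Run:
```python
from workcell import telemetry,get_image
import cv2,pickle,numpy as np
t=telemetry.sense();print(t["joints"].round(1),t["tcp_pos"],t["ft_force"],t["moment"])
ims=[]
for n in("side","scene"):
    d=get_image(n);pickle.dump(d,open(n+"3.pkl","wb"))
    c=d["image"][190:310,330:450] if n=="side" else d["image"][200:320,230:350]
    ims.append(cv2.resize(c[:,:,::-1],(400,400),interpolation=cv2.INTER_CUBIC))
cv2.imwrite("pics/held.png",cv2.hconcat(ims))
```

```text
[ -4.5  30.6  33.4  98.5 -47.6  43.9 -21.4] [ 581.77556022 -168.44729498  408.41690557] [-0.88479447  0.29130163 -1.43146189] [-0.10789687  0.66618757 -0.05490994]
```

View pics/held.png

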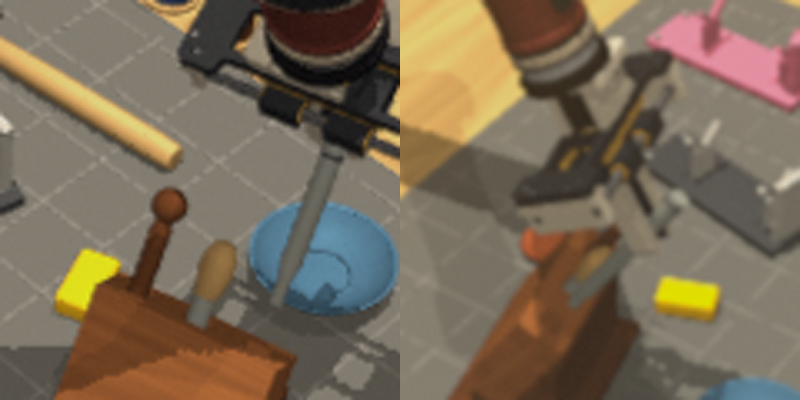

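Punch drawn clear and still aligned; the other two tools are in place. I'll check the in-hand pose by triangulating, then plan the transfer.

Run:
```python
from h import *
from mv import *
obs={"side":(412.5,280),"scene":(281.6,288.5)}
r=least_squares(lambda X:np.r_[proj("side",X)[0]-obs["side"],proj("scene",X)[0]-obs["scene"]],(580,-168,146))
print("tip",r.x,r.fun)
p,R=cur()
p,R=rows(p,R,p+[0,0,70],R,4,1.0)
b=Ro.from_euler("xyz",[180,32,-12.9],degrees=True)
p,R=rows(p,R,[639.8,137.7,400],b,18,1.0,1)
```

```text
tip [ 582.08590616 -165.48899844  148.50192946] [-0.45058399 -0.99964632 -0.8609      1.04654733]
[[0.74,-0.0,-1.59,0.0,0.0,0.0,1.0],[0.74,-0.0,-1.58,0.0,0.0,0.0,1.0],[0.73,-0.01,-1.59,0.0,0.0,0.0,1.0],[0.74,0.0,-1.59,0.0,0.0,0.0,1.0]] end [ 581.3 -168.5  477.8] [-179.9  -24.9   14.2]
[[0.08,-0.25,0.11,0.0,-0.009,0.004,1.0],[0.22,-0.72,0.32,0.001,-0.024,0.013,1.0],[0.34,-1.13,0.5,0.001,-0.039,0.019,1.0],[0.45,-1.48,0.63,0.002,-0.051,0.026,1.0],[0.52,-1.8,0.73,0.002,-0.061,0.031,1.0],[0.58,-2.04,0.79,0.002,-0.069,0.035,1.0],[0.61,-2.24,0.83,0.002,-0.074,0.038,1.0],[0.62,-2.39,0.83,0.002,-0.079,0.04,1.0],[0.6,-2.47,0.81,0.003,-0.081,0.04,1.0],[0.56,-2.49,0.76,0.002,-0.081,0.041,1.0],[0.51,-2.45,0.71,0.002,-0.079,0.04,1.0],[0.45,-2.34,0.65,0.003,-0.075,0.038,1.0],[0.36,-2.17,0.56,0.002,-0.068,0.035,1.0],[0.3,-1.92,0.49,0.002,-0.061,0.031,1.0],[0.21,-1.62,0.39,0.001,-0.051,0.025,1.0],[0.15,-1.23,0.3,0.001,-0.039,0.02,1.0],[0.09,-0.79,0.18,0.001,-0.024,0.012,1.0],[0.03,-0.28,0.06,0.0,-0.009,0.005,1.0]] end [639.8 137.7 400. ] [180.   32.  -12.9]
```

Request:
{"fn": "carry_out", "kwargs": {
  "commands": [
    [0.74,0,-1.59,0,0,0,1.0],
    [0.74,0,-1.58,0,0,0,1.0],
    [0.73,-0.01,-1.59,0,0,0,1.0],
    [0.74,0,-1.59,0,0,0,1.0]
  ]
}}

```text
time_s: 10.3
tcp_pos: [581.3, -168.6, 479.8]
orientation: [-180.0, -25.0, 14.2]
ft_force: [-0.1, -0.9, -1.9]
opening: 15.3
finger_force: 30.0
```

Request:
{"fn": "carry_out", "kwargs": {
  "commands": [
    [0.08,-0.25,0.11,0,-0.009,0.004,1.0],
    [0.22,-0.72,0.32,0.001,-0.024,0.013,1.0],
    [0.34,-1.13,0.5,0.001,-0.039,0.019,1.0],
    [0.45,-1.48,0.63,0.002,-0.051,0.026,1.0],
    [0.52,-1.8,0.73,0.002,-0.061,0.031,1.0],
    [0.58,-2.04,0.79,0.002,-0.069,0.035,1.0],
    [0.61,-2.24,0.83,0.002,-0.074,0.038,1.0],
    [0.62,-2.39,0.83,0.002,-0.079,0.04,1.0],
    [0.6,-2.47,0.81,0.003,-0.081,0.04,1.0],
    [0.56,-2.49,0.76,0.002,-0.081,0.041,1.0],
    [0.51,-2.45,0.71,0.002,-0.079,0.04,1.0],
    [0.45,-2.34,0.65,0.003,-0.075,0.038,1.0],
    [0.36,-2.17,0.56,0.002,-0.068,0.035,1.0],
    [0.3,-1.92,0.49,0.002,-0.061,0.031,1.0],
    [0.21,-1.62,0.39,0.001,-0.051,0.025,1.0],
    [0.15,-1.23,0.3,0.001,-0.039,0.02,1.0],
    [0.09,-0.79,0.18,0.001,-0.024,0.012,1.0],
    [0.03,-0.28,0.06,0,-0.009,0.005,1.0],
    [0,0,0,0,0,0,1.0]
  ]
}}

```text
time_s: 12.68
tcp_pos: [640.0, 137.5, 400.2]
orientation: [180.0, 31.9, -12.9]
ft_force: [0.2, -0.0, -1.2]
opening: 15.3
finger_force: 30.0
```

Run:
```python
from workcell import telemetry,get_image
import cv2,pickle,numpy as np
t=telemetry.sense();print(t["time_s"],t["joints"].round(1),t["tcp_pos"],t["orientation"],t["ft_force"],t["moment"])
d=get_image("wrist");pickle.dump(d,open("wrist3.pkl","wb"))
ims=[cv2.resize(d["image"][:,:,::-1],(800,600)) [:, :]]
b=[]
for n in("side","scene"):
    e=get_image(n);pickle.dump(e,open(n+"4.pkl","wb"))
cv2.imwrite("pics/w3.png",ims[0])
```

```text
12.675 [-31.1  48.8  43.7  70.7 -33.5 104.7 -91. ] [640.02245097 137.45852203 400.1671151 ] [179.95620444  31.9373167  -12.93401053] [ 0.20452656 -0.0156566  -1.16616286] [-0.13334811 -0.64401925  0.04472991]
```

View pics/w3.png

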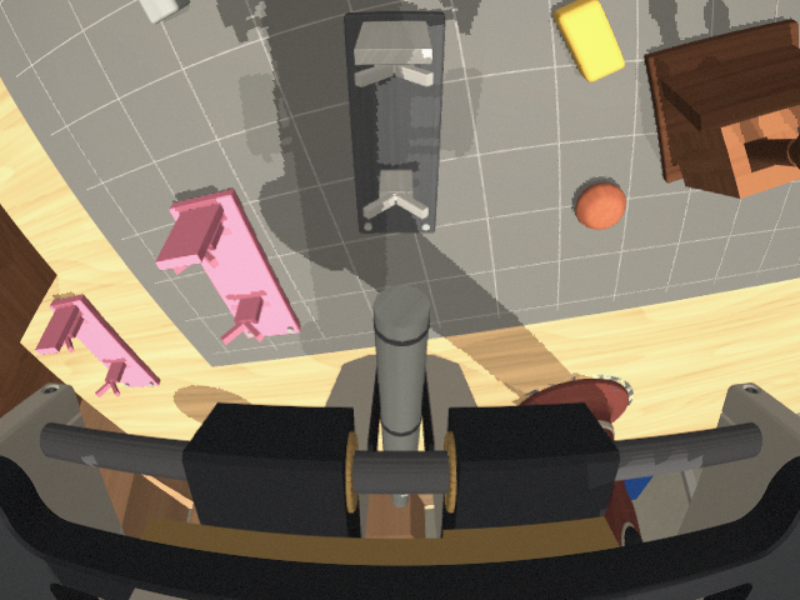

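The wrist view shows the rod level and centred, with its butt face at about (402,312) of the 800-wide picture. The black cradle is straight ahead, its base corners at (346,13), (444,12), (361,233) and (435,233). Refining the cradle pose and checking the rod's pose in the hand.

```bash
cat > fit4.py <<'E'
from h import *
import fit2
from mv import *
W=S("wrist3");fit2.W=W
print("---")
q=lambda u:(np.array(u,float)+.5)/1.25-.5
wc=[((100,35,12),(346,13)),((100,-35,12),(444,12)),((-100,35,12),(361,233)),((-100,-35,12),(435,233)),((85,22,82),(356,63)),((85,-22,82),(433,63)),((-35,0,53-4.5),(396,193)) ][:6]
w=[a for a,_ in wc];o=q([b for _,b in wc])
f=lambda p:(fit2.pw(place(p,w))-o).ravel()
r=least_squares(f,(525,164,-.225),loss="soft_l1");print(r.x,np.degrees(r.x[2]),f(r.x).round(1))
print("at old",f((525.2,164.2,-.225)).round(1))
p,R=cur();G=p+R.apply([0,0,167])
for dp in(-2,0,2):
    a=R.apply(Ro.from_euler("y",dp,degrees=True).apply([.848,0,-.530]))
    print(dp,"a",a.round(3),"butt",(G+48*a).round(1),fit2.pw([G+48*a]).round(1),"tip",(G-132*a).round(1),[proj(n,[G+48*a,G-132*a]).round(1).tolist() for n in("side","scene")])
print("obs butt",q((402,312)))
E
python3 fit4.py | sed '1,/---/d'
python3 - <<'E'
import cv2,pickle
s=pickle.load(open("side4.pkl","rb"))["image"][130:280,200:400,::-1]
c=pickle.load(open("scene4.pkl","rb"))["image"][150:300,230:430,::-1]
cv2.imwrite("pics/c4.png",cv2.hconcat([cv2.resize(x,(400,300),interpolation=cv2.INTER_CUBIC) for x in(s,c)]))
E
```

```text
[ 5.26117943e+02  1.65540770e+02 -2.20074362e-01] -12.609332136448463 [-1.5  0.5  2.1  0.5 -0.9 -0.5  0.7 -0.8 -0.3  0.3  0.3 -0.3]
at old [ 0.9  0.8  4.4  1.4 -0.  -0.2  1.6 -0.3  2.5  0.8  3.   0.7]
-2 a [ 0.974 -0.224 -0.033] butt [600.6 146.  257.3] [[318.9 243.7]] tip [425.3 186.3 263.3] [[[326.0, 176.0], [260.3, 198.7]], [[344.9, 208.4], [305.4, 182.8]]]
0 a [ 0.975 -0.224  0.002] butt [600.7 146.  259. ] [[318.9 247.4]] tip [425.2 186.4 258.7] [[[326.0, 175.4], [260.4, 200.2]], [[344.9, 207.9], [305.4, 184.0]]]
2 a [ 0.974 -0.224  0.036] butt [600.6 146.  260.6] [[318.9 251.2]] tip [425.3 186.3 254.1] [[[326.0, 174.9], [260.6, 201.6]], [[344.9, 207.5], [305.4, 185.2]]]
obs butt [321.5 249.5]
```

View pics/c4.png

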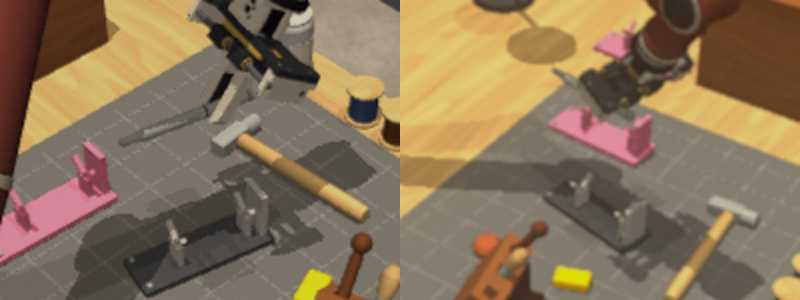

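No views are left, so I'm working numerically from here. The rod appears about 1° butt-high and roughly level with the cradle axis. Fused cradle estimate: (526.4, 166.5, -12.4°).

Run:
```python
from mv import *
p,R=cur()
b=Ro.from_euler("xyz",[180,33,-12.4],degrees=True)
p,R=rows(p,R,[643.5,140.8,225],b,12,1.0,1)
```

```text
[[0.19,-0.01,0.29,-0.0,-0.0,-0.0,1.0],[0.51,-0.02,0.8,-0.0,-0.001,-0.001,1.0],[0.79,-0.04,1.22,-0.001,-0.002,-0.0,1.0],[0.98,-0.05,1.52,-0.0,-0.002,-0.001,1.0],[1.12,-0.05,1.72,-0.001,-0.002,-0.001,1.0],[1.19,-0.06,1.82,-0.0,-0.002,-0.001,1.0],[1.2,-0.05,1.81,-0.001,-0.003,-0.001,1.0],[1.13,-0.05,1.72,-0.001,-0.002,-0.001,1.0],[1.0,-0.05,1.51,-0.0,-0.002,-0.001,1.0],[0.8,-0.04,1.2,-0.0,-0.002,-0.001,1.0],[0.53,-0.02,0.79,-0.001,-0.001,-0.0,1.0],[0.2,-0.01,0.29,0.0,0.0,-0.0,1.0]] end [643.5 140.8 224.9] [180.   33.  -12.4]
```

Request:
{"fn": "carry_out", "kwargs": {
  "commands": [
    [0.19,-0.01,0.29,0,0,0,1.0],
    [0.51,-0.02,0.8,0,-0.001,-0.001,1.0],
    [0.79,-0.04,1.22,-0.001,-0.002,0,1.0],
    [0.98,-0.05,1.52,0,-0.002,-0.001,1.0],
    [1.12,-0.05,1.72,-0.001,-0.002,-0.001,1.0],
    [1.19,-0.06,1.82,0,-0.002,-0.001,1.0],
    [1.2,-0.05,1.81,-0.001,-0.003,-0.001,1.0],
    [1.13,-0.05,1.72,-0.001,-0.002,-0.001,1.0],
    [1.0,-0.05,1.51,0,-0.002,-0.001,1.0],
    [0.8,-0.04,1.2,0,-0.002,-0.001,1.0],
    [0.53,-0.02,0.79,-0.001,-0.001,0,1.0],
    [0.2,-0.01,0.29,0,0,0,1.0],
    [0,0,0,0,0,0,1.0]
  ]
}}

```text
time_s: 14.45
tcp_pos: [643.5, 141.5, 224.8]
orientation: [180.0, 33.0, -12.4]
ft_force: [-0.0, -0.0, -1.6]
opening: 15.4
finger_force: 30.0
```

```bash
cat > st.py <<'E'
from mv import *
t=telemetry.sense();p,R=cur();G=p+R.apply([0,0,167]);w=np.radians(-12.4)
d=G-[526.4,166.5,0]
print("t",t["time_s"],"j",t["joints"].round(1),"ori",t["orientation"].round(2),"F",t["ft_force"].round(2),"M",t["moment"].round(2),"grip",t["opening"].round(2),t["finger_force"])
print("G cradle x,y,z",(d[0]*np.cos(w)+d[1]*np.sin(w)).round(2),(-d[0]*np.sin(w)+d[1]*np.cos(w)).round(2),d[2].round(2))
print("down 1cm in tool",R.inv().apply([0,0,-1]).round(3),"cradle +x 1cm",R.inv().apply([np.cos(w),np.sin(w),0]).round(3),"+y",R.inv().apply([-np.sin(w),np.cos(w),0]).round(3))
E
python3 st.py
python3 - <<'E'
# check rod vs V in side/scene/wrist via edges of bright/grey rod
from workcell import get_image
import pickle
for n in("wrist","side","scene"):pickle.dump(get_image(n),open(f"{n}5.pkl","wb"))
E
```

```text
Traceback (most recent call last):
  File "st.py", line 4, in <module>
    print("t",t["time_s"],"j",t["joints"].round(1),"ori",t["orientation"].round(2),"F",t["ft_force"].round(2),"M",t["moment"].round(2),"grip",t["opening"].round(2),t["finger_force"])
                                                                                                                                              ^^^^^^^^^^^^^^^^^^
AttributeError: 'float' object has no attribute 'round'
```

```bash
sed -i 's/t\["opening"\].round(2)/t["opening"]/' st.py; python3 st.py
```

```text
t 14.6 j [-30.5  59.7  40.1  78.  -38.3  90.  -85.2] ori [-179.98   32.98  -12.35] F [ 0.12 -0.43 -1.62] M [-0.13 -0.64 -0.05] grip 15.265096894808389 29.991457611322403
G cradle x,y,z 28.97 0.65 85.2
down 1cm in tool [0.544 0.    0.839] cradle +x 1cm [ 0.839  0.001 -0.544] +y [ 0.001 -1.    -0.   ]
```

Request:
{"fn": "carry_out", "kwargs": {
  "commands": [
    [0.14,0.03,0.21,0,0,0,1.0],
    [0.22,0.03,0.34,0,0,0,1.0],
    [0.22,0,0.34,0,0,0,1.0],
    [0.16,0,0.25,0,0,0,1.0],
    [0.11,0,0.17,0,0,0,1.0],
    [0.05,0,0.08,0,0,0,1.0],
    [0,0,0,0,0,0,1.0]
  ]
}}

```text
time_s: 15.48
tcp_pos: [643.3, 140.9, 208.0]
orientation: [180.0, 33.1, -12.4]
ft_force: [-0.3, -0.2, -0.8]
opening: 15.4
finger_force: 30.0
```

Request:
{"fn": "carry_out", "kwargs": {
  "commands": [
    [0.054,0,0.084,0,0,0,1.0],
    [0.054,0,0.084,0,0,0,1.0],
    [0.054,0,0.084,0,0,0,1.0],
    [0,0,0,0,0,0,1.0]
  ]
}}

```text
time_s: 15.98
tcp_pos: [643.2, 140.9, 204.9]
orientation: [180.0, 33.1, -12.4]
ft_force: [-0.3, -0.4, -1.4]
opening: 15.3
finger_force: 30.0
```

```bash
python3 st.py
```

```text
t 15.975 j [-30.3  61.2  39.6  78.5 -39.   88.5 -84.6] ori [179.98  33.06 -12.37] F [-0.29 -0.43 -1.4 ] M [-0.14 -0.59  0.01] grip 15.259772697733728 29.99151036143303
G cradle x,y,z 28.48 0.03 64.91
down 1cm in tool [ 0.546 -0.     0.838] cradle +x 1cm [ 0.838  0.001 -0.546] +y [ 0.    -1.    -0.001]
```

Still free. Continuing down in 0.7–1 mm steps with force checks.

Request:
{"fn": "carry_out", "kwargs": {
  "commands": [
    [0.054,0,0.084,0,0,0,1.0],
    [0.054,0,0.084,0,0,0,1.0],
    [0,0,0,0,0,0,1.0]
  ]
}}

```text
time_s: 16.35
tcp_pos: [643.3, 141.1, 203.0]
orientation: [-180.0, 33.1, -12.3]
ft_force: [-0.6, 0.7, -1.5]
opening: 15.1
finger_force: 30.0
```

Request:
{"fn": "carry_out", "kwargs": {
  "commands": [
    [0.038,0,0.059,0,0,0,1.0],
    [0,0,0,0,0,0,1.0]
  ]
}}

```text
time_s: 16.6
tcp_pos: [643.3, 141.2, 202.6]
orientation: [-180.0, 33.1, -12.3]
ft_force: [-0.3, 1.1, 1.1]
opening: 15.2
finger_force: 30.0
```

Request:
{"fn": "carry_out", "kwargs": {
  "commands": [
    [0.038,0,0.059,0,0,0,1.0],
    [0,0,0,0,0,0,1.0]
  ]
}}

```text
time_s: 16.85
tcp_pos: [643.3, 141.3, 202.2]
orientation: [-179.9, 33.1, -12.3]
ft_force: [-0.2, 2.1, 4.0]
opening: 15.1
finger_force: 30.0
```

```bash
python3 st.py
```

```text
t 16.85 j [-30.3  61.3  39.5  78.5 -39.2  88.3 -84.6] ori [-179.93   33.06  -12.31] F [-0.21  2.11  4.05] M [ 0.25 -0.05 -0.13] grip 15.14532976480837 29.995007067918777
G cradle x,y,z 28.49 0.57 62.29
down 1cm in tool [0.546 0.001 0.838] cradle +x 1cm [ 0.838  0.001 -0.546] +y [ 0.001 -1.     0.   ]
```

Request:
{"fn": "carry_out", "kwargs": {
  "commands": [
    [0,-0.05,0,0,0,0,1.0],
    [0,-0.04,0,0,0,0,1.0],
    [0,0,0,0,0,0,1.0]
  ]
}}

```text
time_s: 17.23
tcp_pos: [643.4, 141.6, 202.0]
orientation: [180.0, 33.1, -12.4]
ft_force: [-0.7, 0.5, 6.0]
opening: 15.1
finger_force: 30.0
```

```bash
python3 st.py
```

```text
t 17.225 j [-30.3  61.4  39.5  78.5 -39.2  88.3 -84.6] ori [179.97  33.07 -12.38] F [-0.73  0.5   6.02] M [ 0.14  0.21 -0.09] grip 15.05074919911344 29.993724077939987
G cradle x,y,z 28.48 0.73 62.08
down 1cm in tool [ 0.546 -0.     0.838] cradle +x 1cm [ 0.838  0.001 -0.546] +y [ 0.    -1.    -0.001]
```

Both rests are loaded (the effective contact point lies between them) and the side force is near zero. Now sliding towards the stop.

Request:
{"fn": "carry_out", "kwargs": {
  "commands": [
    [0.05,0,-0.032,0,0,0,1.0],
    [0.084,0,-0.055,0,0,0,1.0],
    [0.084,0,-0.055,0,0,0,1.0],
    [0.084,0,-0.055,0,0,0,1.0],
    [0.084,0,-0.055,0,0,0,1.0],
    [0,0,0,0,0,0,1.0]
  ]
}}

```text
time_s: 17.98
tcp_pos: [646.4, 141.0, 201.3]
orientation: [179.9, 33.5, -12.4]
ft_force: [-4.7, 1.7, 5.7]
opening: 15.0
finger_force: 30.0
```

Request:
{"fn": "carry_out", "kwargs": {
  "commands": [
    [0.042,0,-0.027,0,0,0,1.0],
    [0.042,0,-0.027,0,0,0,1.0],
    [0,0,0,0,0,0,1.0]
  ]
}}

```text
time_s: 18.35
tcp_pos: [647.4, 140.8, 201.3]
orientation: [179.9, 33.5, -12.4]
ft_force: [-4.0, 0.6, 5.1]
opening: 15.1
finger_force: 30.0
```

Request:
{"fn": "carry_out", "kwargs": {
  "commands": [
    [0.042,0,-0.027,0,0,0,1.0],
    [0.042,0,-0.027,0,0,0,1.0],
    [0,0,0,0,0,0,1.0]
  ]
}}

```text
time_s: 18.73
tcp_pos: [648.3, 140.6, 201.3]
orientation: [179.9, 33.5, -12.4]
ft_force: [-4.6, 0.9, 6.3]
opening: 15.0
finger_force: 30.0
```

```bash
python3 st.py
```

```text
t 18.725 j [-29.9  61.8  39.4  77.3 -39.1  89.2 -84.9] ori [179.94  33.48 -12.41] F [-4.63  0.88  6.27] M [ 0.25  0.98 -0.07] grip 14.974198595053814 29.99400570988655
G cradle x,y,z 32.52 0.77 62.03
down 1cm in tool [ 0.552 -0.001  0.834] cradle +x 1cm [ 0.834  0.    -0.552] +y [-0.    -1.    -0.001]
```

Request:
{"fn": "carry_out", "kwargs": {
  "commands": [
    [0.042,0,-0.027,0,0,0,1.0],
    [0.042,0,-0.027,0,0,0,1.0],
    [0,0,0,0,0,0,1.0]
  ]
}}

```text
time_s: 19.1
tcp_pos: [649.3, 140.4, 201.3]
orientation: [179.9, 33.5, -12.4]
ft_force: [-4.2, 1.1, 5.2]
opening: 15.1
finger_force: 30.0
```

Request:
{"fn": "carry_out", "kwargs": {
  "commands": [
    [0.042,0,-0.027,0,0,0,1.0],
    [0.042,0,-0.027,0,0,0,1.0],
    [0,0,0,0,0,0,1.0]
  ]
}}

```text
time_s: 19.48
tcp_pos: [650.3, 140.1, 201.3]
orientation: [179.9, 33.5, -12.4]
ft_force: [-4.6, 1.9, 5.3]
opening: 14.7
finger_force: 30.0
```

Request:
{"fn": "carry_out", "kwargs": {
  "commands": [
    [0.042,0,-0.027,0,0,0,1.0],
    [0.042,0,-0.027,0,0,0,1.0],
    [0,0,0,0,0,0,1.0]
  ]
}}

```text
time_s: 19.85
tcp_pos: [651.3, 140.0, 201.3]
orientation: [179.9, 33.5, -12.4]
ft_force: [-4.1, 1.5, 5.8]
opening: 15.0
finger_force: 30.0
```

Request:
{"fn": "carry_out", "kwargs": {
  "commands": [
    [0.042,0,-0.027,0,0,0,1.0],
    [0.042,0,-0.027,0,0,0,1.0],
    [0,0,0,0,0,0,1.0]
  ]
}}

```text
time_s: 20.23
tcp_pos: [652.2, 139.8, 201.3]
orientation: [179.9, 33.5, -12.4]
ft_force: [-5.1, 1.1, 5.4]
opening: 15.1
finger_force: 30.0
```

Request:
{"fn": "carry_out", "kwargs": {
  "commands": [
    [0.042,0,-0.027,0,0,0,1.0],
    [0.042,0,-0.027,0,0,0,1.0],
    [0,0,0,0,0,0,1.0]
  ]
}}

```text
time_s: 20.6
tcp_pos: [652.6, 139.7, 201.0]
orientation: [179.9, 33.7, -12.4]
ft_force: [-6.6, 2.2, 5.1]
opening: 15.1
finger_force: 30.0
```

Request:
{"fn": "carry_out", "kwargs": {
  "commands": [
    [0.042,0,-0.027,0,0,0,1.0],
    [0.042,0,-0.027,0,0,0,1.0],
    [0,0,0,0,0,0,1.0]
  ]
}}

```text
time_s: 20.98
tcp_pos: [653.0, 139.6, 200.8]
orientation: [179.9, 33.8, -12.4]
ft_force: [-8.6, 2.2, 5.8]
opening: 15.0
finger_force: 30.0
```

```bash
python3 st.py
```

```text
t 20.975 j [-29.5  62.2  39.3  76.3 -39.   90.  -85.2] ori [179.91  33.81 -12.44] F [-8.57  2.19  5.78] M [0.29 1.62 0.01] grip 15.0319560226522 29.998532831668854
G cradle x,y,z 36.45 0.72 62.01
down 1cm in tool [ 0.556 -0.001  0.831] cradle +x 1cm [ 0.831  0.    -0.556] +y [-0.001 -1.    -0.001]
```

The force has started to rise at the stop (G at 36.4, expected 37), so the butt is bearing. Releasing.

Request:
{"fn": "carry_out", "kwargs": {
  "commands": [
    [0,0,0,0,0,0,1.5],
    [0,0,0,0,0,0,1.7],
    [0,0,0,0,0,0,2.0],
    [0,0,0,0,0,0,2.8],
    [0,0,0,0,0,0,2.8]
  ]
}}

```text
time_s: 21.6
tcp_pos: [655.9, 138.9, 201.4]
orientation: [180.0, 33.0, -12.4]
ft_force: [0.5, 0.1, -0.9]
opening: 27.6
finger_force: 0.0
```

```bash
python3 st.py
```

```text
t 21.6 j [-29.4  62.2  39.5  76.  -39.1  89.5 -85.2] ori [179.97  33.02 -12.38] F [ 0.52  0.07 -0.91] M [-0.07 -0.33  0.01] grip 27.58260692768305 0.0
G cradle x,y,z 41.41 0.76 61.42
down 1cm in tool [ 0.545 -0.     0.838] cradle +x 1cm [ 0.838  0.001 -0.545] +y [ 0.    -1.    -0.001]
```

Request:
{"fn": "carry_out", "kwargs": {
  "commands": [
    [-0.16,0,-0.25,0,0,0,2.8],
    [-0.33,0,-0.5,0,0,0,2.8],
    [-0.55,0,-0.84,0,0,0,2.8],
    [-0.82,0,-1.26,0,0,0,2.8],
    [-1.09,0,-1.68,0,0,0,2.8],
    [-1.09,0,-1.68,0,0,0,2.8],
    [-1.64,0,-2.5,0,0,0,2.8],
    [-1.64,0,-2.5,0,0,0,2.8],
    [-1.64,0,-2.5,0,0,0,2.8],
    [-1.09,0,-1.68,0,0,0,2.8],
    [0,0,0,0,0,0,2.8],
    [0,0,0,0,0,0,2.8]
  ]
}}

```text
time_s: 23.1
tcp_pos: [655.3, 139.3, 384.3]
orientation: [180.0, 33.2, -12.4]
ft_force: [0.3, -0.7, -0.6]
opening: 27.6
finger_force: 0.0
```

```bash
cat > chk.py <<'E'
from h import *
from workcell import get_image
import fit2
# compare predicted rod outline (in final pose) with gradient edges in each view; butt/tip profile along the axis
cr=(526.4,166.5,np.radians(-12.4))
print("---")
for n in("side","scene","wrist"):
    d=get_image(n);pickle.dump(d,open(n+"6.pkl","wb"))
    if n=="wrist":fit2.W=d;P=fit2.pw
    else:cams[n]=d;P=lambda X:proj(n,X)
    im=cv2.cvtColor(d["image"],cv2.COLOR_RGB2GRAY).astype(np.float32)
    xs=np.arange(-110,100,3.)
    u=P(place(cr,[(x,0,68) for x in xs]))
    v=cv2.remap(im,u[:,0].astype(np.float32).reshape(1,-1),u[:,1].astype(np.float32).reshape(1,-1),cv2.INTER_LINEAR)[0]
    print(n,"along axis top x:val"," ".join(f"{int(x)}:{int(q)}" for x,q in zip(xs,v)))
    for x in(-75,-10,30):
        ys=np.arange(-20,21,2.);u=P(place(cr,[(x,y,60) for y in ys])).astype(np.float32)
        v=cv2.remap(im,u[:,0].reshape(1,-1),u[:,1].reshape(1,-1),cv2.INTER_LINEAR)[0];print("  across",x,v.astype(int).tolist())
E
python3 chk.py | sed '1,/^---/d' | sed '1,/^---/d'; python3 st.py
```

```text
t 23.25 j [-29.8  51.2  42.7  68.1 -34.1 105.9 -91. ] ori [179.94  33.19 -12.4 ] F [-0.37  0.54  0.11] M [-0.1  -0.32  0.03] grip 28.037221318484452 0.0
G cradle x,y,z 40.33 1.05 244.15
down 1cm in tool [ 0.547 -0.001  0.837] cradle +x 1cm [ 0.837  0.001 -0.547] +y [ 0.    -1.    -0.001]
```

```bash
python3 chk.py | sed '1,/^---/d'
```

```text
side along axis top x:val -110:64 -107:63 -104:63 -101:65 -98:80 -95:115 -92:97 -89:87 -86:94 -83:92 -80:99 -77:99 -74:105 -71:107 -68:112 -65:114 -62:114 -59:113 -56:115 -53:126 -50:160 -47:171 -44:166 -41:168 -38:170 -35:169 -32:171 -29:170 -26:171 -23:167 -20:168 -17:172 -14:170 -11:168 -8:150 -5:150 -2:150 1:150 4:153 7:151 10:151 13:136 16:103 19:138 22:153 25:152 28:147 31:150 34:148 37:149 40:151 43:143 46:109 49:95 52:93 55:94 58:95 61:95 64:97 67:94 70:92 73:82 76:74 79:87 82:88 85:82 88:90 91:119 94:132 97:142
  across -75 [40, 39, 38, 39, 39, 41, 44, 60, 80, 95, 110, 115, 115, 105, 87, 73, 67, 67, 69, 70, 70]
  across -10 [60, 52, 45, 41, 43, 52, 68, 92, 114, 133, 149, 160, 170, 171, 170, 144, 112, 91, 74, 68, 69]
  across 30 [45, 42, 41, 41, 42, 53, 73, 95, 113, 129, 139, 150, 152, 152, 137, 112, 90, 72, 64, 64, 64]
scene along axis top x:val -110:115 -107:115 -104:115 -101:114 -98:113 -95:114 -92:114 -89:115 -86:115 -83:114 -80:112 -77:109 -74:107 -71:109 -68:110 -65:113 -62:114 -59:115 -56:119 -53:128 -50:142 -47:153 -44:161 -41:167 -38:168 -35:167 -32:166 -29:167 -26:1
[... 797 characters left out ...]
7 -53:148 -50:150 -47:221 -44:222 -41:222 -38:223 -35:222 -32:223 -29:222 -26:223 -23:222 -20:223 -17:222 -14:223 -11:224 -8:211 -5:202 -2:202 1:201 4:203 7:203 10:203 13:202 16:129 19:171 22:204 25:204 28:203 31:205 34:205 37:203 40:202 43:205 46:148 49:125 52:124 55:123 58:124 61:125 64:125 67:124 70:123 73:121 76:73 79:133 82:144 85:146 88:154 91:134 94:132 97:139
  across -75 [103, 120, 107, 102, 102, 101, 104, 104, 123, 140, 145, 139, 134, 111, 102, 101, 86, 84, 86, 86, 86]
  across -10 [103, 104, 98, 95, 95, 139, 125, 152, 183, 197, 202, 205, 199, 162, 114, 135, 93, 57, 56, 55, 56]
  across 30 [96, 97, 100, 99, 94, 98, 107, 160, 186, 200, 205, 190, 175, 142, 76, 59, 96, 99, 93, 73, 56]
```

```bash
python3 -c "
from workcell import ctrl;print(ctrl.sign_off())"
```

```text
the job is handed in; nothing more can be done
None
```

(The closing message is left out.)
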